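# Return two setting standards to their own cradles and shut the case

### The job

The caliper check is finished: put the yellow and the red setting standard back in the case, each fully down in the cradle that carries its own colour label, and then shut the lid completely. Hold the standards only by their coloured sleeves, never by the bare steel, and lay them in gently without knocking, dropping or forcing them. Leave the blue standard, the caliper, the loupe and the flux bottle where they are.

Things in the scene. Friction and masses are not known exactly. Their poses are not given: they have to be found in the camera images.
- standard_yellow: the yellow setting standard, origin at its centre: a bright steel rod 75 mm long, 10 mm thick, with a yellow eight-sided sleeve round its middle, 18 mm across flats, 46 mm long, so 14.5 mm of bare rod stand out at each end. x runs along the rod, both ends alike. On the 2 mm thick mat it rests on a flat of the sleeve, its origin 11 mm over the bench. About 55 g. Starts flat on the green mat left of the case, yaw varies.
- rod_yellow: the bare steel rod of the yellow standard (75 mm long, lapped ends); same origin and axes as the standard.
- standard_red: the red setting standard, origin at its centre: a bright steel rod 100 mm long, 10 mm thick, with a red eight-sided sleeve round its middle, 18 mm across flats, 46 mm long, so 27 mm of bare rod stand out at each end. x runs along the rod, both ends alike. On the 2 mm thick mat it rests on a flat of the sleeve, its origin 11 mm over the bench. About 75 g. Starts flat on the green mat left of the case, yaw varies.
- rod_red: the bare steel rod of the red standard (100 mm long, lapped ends); same origin and axes as the standard.
- standard_blue: the blue setting standard, origin at its centre: a bright steel rod 125 mm long, 10 mm thick, with a blue eight-sided sleeve round its middle, 18 mm across flats, 46 mm long, so 39.5 mm of bare rod stand out at each end. x runs along the rod, both ends alike. About 90 g. Starts in its own cradle; leave it there.
- rod_blue: the bare steel rod of the blue standard (125 mm long, lapped ends); same origin and axes as the standard.
- cradle_yellow (a point): home of the yellow standard's centre, 29 mm over the bench; x along the cradle, y across, z up. A 13 mm notch with 4 mm chamfers, cheeks 7 mm above this point, carries the last 9 mm of rod at each end, between chamfered stops 81 mm apart. Between the saddles (57 mm) it is open for fingers down to 24 mm below this point. Label: yellow field on the strip at the insert's front end, 16 mm high.
- insert_yellow: light grey insert, 162 x 57.5 mm, fixed in the case, with the yellow cradle and its yellow label; origin at the centre of its underside, 3 mm over the bench, 6 mm in front of the cradle's middle. The three inserts lie side by side, 58 mm apart, in any order.
- cradle_red (a point): home of the red standard's centre, 29 mm over the bench; x along the cradle, y across, z up. A 13 mm notch with 4 mm chamfers, cheeks 7 mm above this point, carries the last 9 mm of rod at each end, between chamfered stops 106 mm apart. Between the saddles (82 mm) it is open for fingers down to 24 mm below this point. Label: red field on the strip at the insert's front end, 16 mm high.
- insert_red: light grey insert, 162 x 57.5 mm, fixed in the case, with the red cradle and its red label; origin at the centre of its underside, 3 mm over the bench, 6 mm in front of the cradle's middle. The three inserts lie side by side, 58 mm apart, in any order.
- cradle_blue (a point): home of the blue standard's centre, 29 mm over the bench; x along the cradle, y across, z up. A 13 mm notch with 4 mm chamfers, cheeks 7 mm above this point, carries the last 9 mm of rod at each end, between chamfered stops 131 mm apart. Between the saddles (107 mm) it is open for fingers down to 24 mm below this point. Label: blue field on the strip at the insert's front end, 16 mm high.
- insert_blue: light grey insert, 162 x 57.5 mm, fixed in the case, with the blue cradle and its blue label; origin at the centre of its underside, 3 mm over the bench, 6 mm in front of the cradle's middle. The three inserts lie side by side, 58 mm apart, in any order.
- case: fixed dark grey case, 170 mm deep (x) by 182 mm wide (y), its base walls 20 mm high and 3 mm thick; origin at the centre of its underside on the bench; x points from its front to its hinge side, away from the robot, y to the left. A microscope 0.36 m tall stands on the bench to the right of the case, about 0.58 m ahead of the robot's axis and 0.46 m to its right: keep the arm clear of it.
- case_lid (a joint): opening angle of the case's lid (rad): 0 shut, 1.57 upright, 1.8 at its stop leaning back. A stiff friction hinge holds it wherever it is left; about 2 N at its front edge moves it, so it must be pushed down all the way.
- case_hinge (a point): middle of the lid's hinge line, at the back edge of the case, 20 mm above the bench; the line runs along y of the case. The lid swings about it.
- lid_front (a point): middle of the lid's front top edge, on its outer face, moving with the lid: 170 mm from the hinge line along the lid and 26 mm off it across. The lid is a dark frame 182 mm wide with a clear window and 26 mm side walls; shut, its top is 46 mm above the bench and 5 mm clear of standards that are home.
- caliper: digital caliper lying flat, 225 x 74 x 20 mm; bystander; origin under its centre.
- loupe: black eye loupe standing up, 41 mm in diameter, 42 mm high; bystander; origin under its centre.
- flux_bottle: white dropper bottle with a red cap, 38 mm in diameter, 86 mm high; bystander; origin under its centre.

How it is judged:
By the outcome, as a careful person would: the job done as asked, in the order asked, and still so for the second after the job is handed in, with the robot touching nothing.
It also fails if it takes over 72 s, if anything falls off the work surface, if the arm or the gripper's body presses on something with over 40 N, if the wrist force passes 120 N, or if a joint passes its speed limit or range.

### The arm

A 6-joint arm with a two-finger parallel gripper is mounted at the origin on a cart in front of the work surface, level with it; the furniture and walls round the work are solid. World frame = base frame: x ahead of the robot, y to its left, z up, the work surface at z = 0. Lengths are in m, angles in rad, forces in N, time in s.
With the tool pointing down it reaches from about 0.35 to 0.975 m from the base axis. Payload 4.9 kg.
Tool frame: the origin (TCP) lies at the very end of the fingers, on their centre line; the grasp point (between the pads) lies 19 mm behind it; z points along the fingers, x is the direction in which the jaws open and shut, and the axes are right-handed (so a half turn about z gives the same grasp; the last joint's range is limited). The gripper opens to 85 mm and grips with 20 to 120 N. Pads are 22 mm wide; open, the fingers measure 114 mm over their backs; the gripper's body (76 mm by 85 mm) begins 54 mm behind the grasp point. The pads swing forward as they close: fully open they stand 13 mm farther back than shut.
Start: joints at [-1.231, 0.053, 1.613, -0, 1.476, -0.119], TCP at [0.277, -0.56, 0.231] pointing down, gripper open.
Joint ranges: [-3.01, 3.01], [-1.01, 2.22], [0.06, 2.58], [-1.02, 4.17], [0.09, 2.62], [-3.14, 3.14]. Speed limits (rad/s): [2.57, 2.57, 3.14, 3.14, 3.14, 3.14].

### API

Orientations are given as a unit quaternion [w, x, y, z].
In Python, from plant import manip, imaging gives the robot as it stands.
- The arm moves only by the shell command python3 -m pendant 'ROWS'. ROWS is JSON, a list that holds one entry, the list of rows, each a list of 7 numbers: the turn, a rotation vector about the world's x, y, z in units of pi rad (1.0 is pi rad), then the shift along the world's x, y, z in units of 250 mm (1.0 is 250 mm), then the opening, from 0 (shut) to 1 (fully open). In form: [[[ax, ay, az, tx, ty, tz, claw], ...]]. A call has 1 to 20 rows; each row shifts and turns the commanded pose from where the row before left it; what a row does not reach is not made up. A row lasts 1/8 s, in which the tool goes at most 62.5 mm and 10.7 degrees, less where a joint would pass 70% of its speed; a pose out of reach is approached as far as the arm can. A call with a number of a shift or a turn outside -1 to 1 is refused whole. A call with a gripper value outside its range is refused whole. The fingers move at their own pace and stop on an object; the grip force is fixed at half the most. Time passes only in rows, so rows that do not move let the fingers close. It gives the time, the measured TCP pose, the force and the opening at its end, in the units of the state.
- manip.state(): the state, without advancing time (a new reading comes with each control period).
- imaging.grab_frame(name): name is "side" or "top"; returns a dict with "frame" (420x560x3 uint8, blue, green, red), "mtx" (3x3 intrinsics, pixels), "k1" (the pictures are not rectified: a ray, as slopes to the right and down, at radius r is drawn at 1 + k1 r^2 times it, then the intrinsics apply), "world_to_cam" (4x4, takes a point from world to camera coordinates). Camera axes: x right, y down, z forward; pixel columns grow to the right and rows downward; lengths in m; the calibration is good to about 2 mm. A picture is of the moment at which its call begins. There is no depth.
- manip.job_done(): hands the job in, once; it reports no verdict.
The state is a dict: "time": time; "joint_pos": joint angles; "joint_vel": joint speeds; "joint_efforts": joint torques, N m; "tool_pos": TCP position; "tool_rot": TCP orientation; "contact_force": force on the tool from outside, world axes, zero at the start; "ft_torque": the same for the moment, N m; "gripper_width": opening from 0.0 (shut) to 1.0 (fully open).
Only numpy, scipy, OpenCV 4.12 (cv2) and the standard library are available. Lean on these libraries where they do the work, as an engineer would, in place of code of your own. Each camera call takes 0.05 s, during which the arm holds its last target. There are 200 camera calls.

## Working session

There is one attempt and no reset: what is moved stays moved. The work goes in short steps, Python scripts to look and compute and a shell command to move; the robot and the scene stay as the last step left them, time stands still between calls to the robot, and variables do not carry over. Pictures are saved under pics/ and viewed, about 8 in all and at most 12, crops included, and the job is handed in when it is done.

```bash
mkdir -p pics; ls
cat > h.py <<'E'
import numpy as np, cv2
from plant import manip, imaging
def grab(n):
    return imaging.grab_frame(n)
def ray(f,u,v):
    K=np.array(f["mtx"]);k=f["k1"]
    d=np.array([(u-K[0,2])/K[0,0],(v-K[1,2])/K[1,1]]);s=d.copy()
    for _ in range(30): s=d/(1+k*(s@s))
    T=np.array(f["world_to_cam"]);R=T[:3,:3]
    return -R.T@T[:3,3], R.T@np.array([s[0],s[1],1.])
def onplane(f,u,v,z):
    o,d=ray(f,u,v); return o+d*(z-o[2])/d[2]
def proj(f,p):
    T=np.array(f["world_to_cam"]);K=np.array(f["mtx"])
    c=T[:3,:3]@np.array(p)+T[:3,3]; s=c[:2]/c[2]; s=s*(1+f["k1"]*(s@s))
    return np.array([K[0,0]*s[0]+K[0,2],K[1,1]*s[1]+K[1,2]])
E
python3 - <<'E'
from h import *
s=manip.state(); print({k:np.round(v,3) for k,v in s.items()})
for n in("top","side"):
    f=grab(n); cv2.imwrite(f"pics/{n}0.png",f["frame"])
    o,_=ray(f,280,210); print(n,o,f["k1"],f["mtx"][0])
E
```

```text
pics
{'time': np.float64(0.0), 'joint_pos': array([-1.231,  0.053,  1.614,  0.   ,  1.476, -0.119]), 'joint_vel': array([ 0.001,  0.   ,  0.   , -0.001,  0.001, -0.   ]), 'joint_efforts': array([-1.0000e-03, -3.9368e+01, -3.7018e+01, -0.0000e+00,  7.0000e-03,
        0.0000e+00]), 'tool_pos': array([ 0.277, -0.56 ,  0.23 ]), 'tool_rot': array([-0.001,  0.849, -0.528, -0.001]), 'contact_force': array([-0.129,  0.702, -0.189]), 'ft_torque': array([ 0.076,  0.008, -0.006]), 'gripper_width': np.float64(0.999)}
top [0.34673941 0.10732722 0.94281616] 0.032293825004317205 [386.4600114    0.         278.50790362]
side [0.20939645 0.82606027 0.38782219] -0.040906002592828394 [402.11487195   0.         276.93261048]
```

View pics/top0.png

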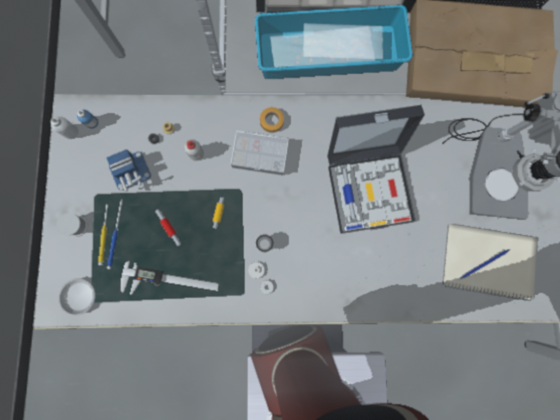

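View pics/side0.png

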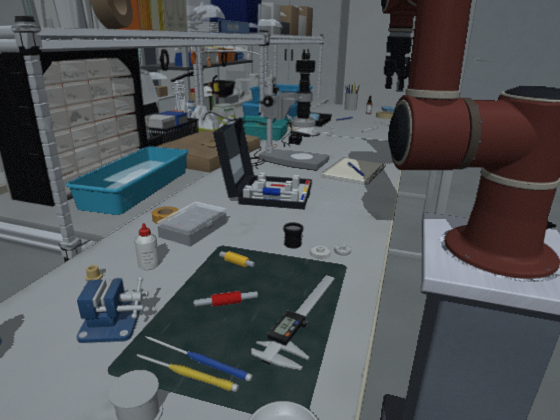

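The top view shows the red standard at about (167,227), the yellow one at (218,212), and the open case at about (370,190) with the blue standard at (348,193). The labels lie along the case's front edge. I'll zoom in on the case and measure.

Run:
```python
from h import *
f=grab("top"); im=f["frame"]
a=cv2.resize(im[95:245,320:430],None,fx=5,fy=5,interpolation=cv2.INTER_CUBIC)
b=cv2.resize(im[185:260,140:250],None,fx=2.2,fy=2.2)
a=cv2.resize(a,(440,600)); c=np.zeros((600,700,3),np.uint8); c[:,:440]=a; c[:b.shape[0],450:450+b.shape[1]]=b
cv2.imwrite("pics/c1.png",c)
hsv=cv2.cvtColor(im,cv2.COLOR_BGR2HSV)
def m(lo,hi): return cv2.inRange(hsv,lo,hi)
M={"y":m((18,110,90),(35,255,255)),"r":m((0,120,80),(8,255,255))|m((172,120,80),(180,255,255)),"b":m((105,110,60),(128,255,255))}
for k,mk in M.items():
    n,l,st,ce=cv2.connectedComponentsWithStats(mk)
    for i in range(1,n):
        if st[i,4]<15 or ce[i,1]>260 or ce[i,1]<120: continue
        pts=np.argwhere(l==i)[:,::-1].astype(np.float32)
        z=.012 if ce[i,0]<300 else (.030 if ce[i,1]<212 else .019)
        W=np.array([onplane(f,*p,z)[:2] for p in pts]); c=W.mean(0)
        w,v=np.linalg.eigh(np.cov((W-c).T)); 
        e=v[:,1]; L=np.ptp(W@e); Wd=np.ptp(W@v[:,0])
        print(k,st[i,4],np.round(ce[i],1),"world",np.round(c,4),"yaw",round(np.degrees(np.arctan2(e[1],e[0]))%180,1),"L,W",np.round([L,Wd],4))
```

```text
y 100 [369.4 191.2] world [ 0.5305 -0.1358] yaw 7.6 L,W [0.0426 0.0138]
y 144 [218.  212.2] world [0.4839 0.231 ] yaw 167.4 L,W [0.0459 0.0189]
y 40 [378.1 222.9] world [ 0.4545 -0.156 ] yaw 99.3 L,W [0.035  0.0064]
y 169 [101.9 243.7] world [0.4105 0.5019] yaw 177.7 L,W [0.0849 0.0115]
r 27 [189.9 144.8] world [0.6536 0.3028] yaw 32.8 L,W [0.0164 0.013 ]
r 81 [392.4 187.8] world [ 0.5385 -0.1918] yaw 7.7 L,W [0.0399 0.0117]
r 139 [167.4 226.9] world [0.4491 0.351 ] yaw 35.0 L,W [0.0448 0.0176]
r 26 [401.5 219. ] world [ 0.4636 -0.2132] yaw 97.4 L,W [0.0321 0.0045]
b 109 [117.3 157.2] world [0.6219 0.4782] yaw 111.3 L,W [0.051  0.0151]
b 125 [121.2 172.2] world [0.584 0.467] yaw 126.5 L,W [0.0557 0.0308]
b 145 [347.8 193.5] world [ 0.5251 -0.0831] yaw 6.0 L,W [0.0463 0.0202]
b 32 [354.  226.5] world [ 0.4461 -0.0973] yaw 99.4 L,W [0.0348 0.0048]
b 177 [111.9 247.7] world [0.4009 0.4782] yaw 173.7 L,W [0.085  0.0122]
```

View pics/c1.png

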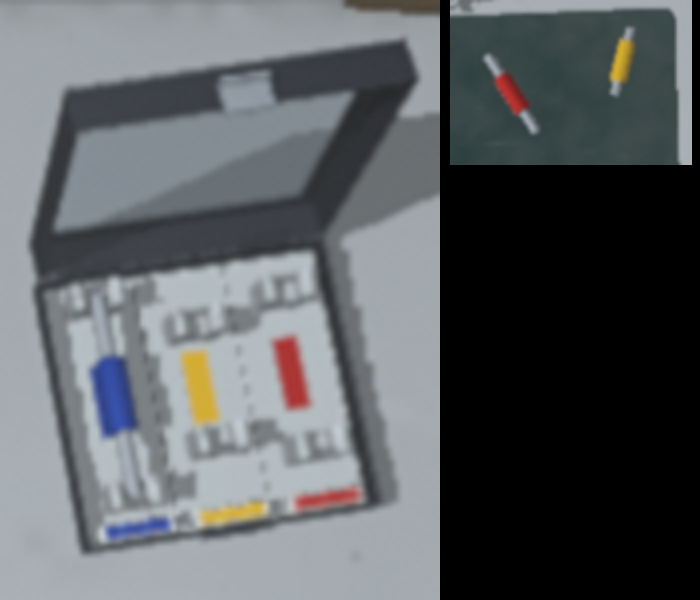

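The zoom shows the cradles from left to right as blue, yellow, red. Their floor patches agree with the front labels. I'll cross-check with the side camera before moving.

```bash
cat >> h.py <<'E'
def masks(im):
    hsv=cv2.cvtColor(im,cv2.COLOR_BGR2HSV); m=lambda lo,hi: cv2.inRange(hsv,lo,hi)
    return {"y":m((18,110,90),(35,255,255)),"r":m((0,120,60),(8,255,255))|m((172,120,60),(180,255,255)),"b":m((105,110,60),(128,255,255))}
def find(f,col,guess,z,rad=25,amin=12):
    """blob of colour near projected guess -> world centroid, yaw, L, W on plane z"""
    mk=masks(f["frame"])[col]; n,l,st,ce=cv2.connectedComponentsWithStats(mk); g=proj(f,guess)
    c=[i for i in range(1,n) if st[i,4]>=amin and np.hypot(*(ce[i]-g))<rad]
    if not c: return None
    i=min(c,key=lambda i:np.hypot(*(ce[i]-g)))
    W=np.array([onplane(f,*p[::-1],z)[:2] for p in np.argwhere(l==i).astype(float)]); m=W.mean(0)
    w,v=np.linalg.eigh(np.cov((W-m).T)); e=v[:,1]
    return dict(px=np.round(ce[i],1),xy=onplane(f,*ce[i],z)[:2].round(4),yaw=round(np.degrees(np.arctan2(e[1],e[0]))%180,1),L=np.ptp(W@e).round(4),W=np.ptp(W@v[:,0]).round(4),o=ray(f,*ce[i]))
def tri(a,b):
    (o1,d1),(o2,d2)=a["o"],b["o"]
    s=np.linalg.lstsq(np.c_[d1,-d2],o2-o1,rcond=None)[0]
    p,q=o1+s[0]*d1,o2+s[1]*d2; return ((p+q)/2).round(4),round(np.linalg.norm(p-q)*1e3,1)
E
python3 - <<'E'
from h import *
t,s=grab("top"),grab("side")
for nm,c,g,z in [("yel","y",(.484,.231,.011),.011),("red","r",(.449,.351,.011),.011),("blue","b",(.525,-.083,.029),.029),
  ("fy","y",(.53,-.135,.005),.005),("fr","r",(.538,-.193,.005),.005),("ly","y",(.4545,-.156,.019),.019),("lr","r",(.4636,-.2132,.019),.019),("lb","b",(.446,-.0973,.019),.019)]:
    a,b=find(t,c,g,z),find(s,c,g,z,12,5)
    p=lambda d:d and {k:v for k,v in d.items() if k!="o"}
    print(nm,p(a),p(b), tri(a,b) if a and b else "")
E
```

```text
yel {'px': array([218. , 212.2]), 'xy': array([0.484 , 0.2311]), 'yaw': np.float64(167.4), 'L': np.float64(0.046), 'W': np.float64(0.019)} {'px': array([235.7, 258.1]), 'xy': array([0.4833, 0.2319]), 'yaw': np.float64(152.1), 'L': np.float64(0.0645), 'W': np.float64(0.0357)} (array([0.4839, 0.2311, 0.0105]), np.float64(0.4))
red {'px': array([167.4, 226.9]), 'xy': array([0.4492, 0.3512]), 'yaw': np.float64(35.0), 'L': np.float64(0.0449), 'W': np.float64(0.0176)} {'px': array([226. , 298.3]), 'xy': array([0.4467, 0.3524]), 'yaw': np.float64(38.3), 'L': np.float64(0.0491), 'W': np.float64(0.0327)} (array([0.4484, 0.3511, 0.0099]), np.float64(1.9))
blue {'px': array([347.8, 193.5]), 'xy': array([ 0.5253, -0.0834]), 'yaw': np.float64(6.0), 'L': np.float64(0.0463), 'W': np.float64(0.0202)} {'px': array([270.9, 191. ]), 'xy': array([ 0.5237, -0.0807]), 'yaw': np.float64(133.5), 'L': np.float64(0.0669), 'W': np.float64(0.0499)} (array([ 0.5252, -0.0837,  0.0278]), np.float64(0.8))
fy {'px': array([369.5, 191.3]), 'xy': array([ 0.5353, -0.1425]), 'yaw': np.float64(7.6), 'L': np.float64(0.044
[... 658 characters left out ...]
.1564,  0.0177]), np.float64(0.8))
lr {'px': array([401.5, 219. ]), 'xy': array([ 0.4636, -0.2132]), 'yaw': np.float64(97.4), 'L': np.float64(0.0321), 'W': np.float64(0.0045)} {'px': array([306.9, 181.6]), 'xy': array([ 0.4632, -0.2127]), 'yaw': np.float64(96.2), 'L': np.float64(0.0358), 'W': np.float64(0.0082)} (array([ 0.4635, -0.2133,  0.0188]), np.float64(0.4))
lb {'px': array([354. , 226.5]), 'xy': array([ 0.4461, -0.0973]), 'yaw': np.float64(99.4), 'L': np.float64(0.0348), 'W': np.float64(0.0048)} {'px': array([302.1, 197. ]), 'xy': array([ 0.4445, -0.0932]), 'yaw': np.float64(98.9), 'L': np.float64(0.0287), 'W': np.float64(0.0042)} (array([ 0.446 , -0.0978,  0.0171]), np.float64(0.7))
```

```bash
python3 -m pendant '[[[0,0,-0.0,0.03,0.1,0,0.6],[0,0,-0.03,0.054,0.197,0,0.6],[0,0,-0.05,0.054,0.197,0,0.6],[0,0,-0.05,0.054,0.197,0,0.6],[0,0,-0.05,0.054,0.197,0,0.6],[0,0,-0.0356,0.054,0.197,0,0.6],[0,0,0,0.054,0.197,0,0.6],[0,0,0,0.054,0.197,0,0.6],[0,0,0,0.054,0.197,-0.05,0.6],[0,0,0,0.054,0.197,-0.05,0.6],[0,0,0,0.054,0.197,-0.06,0.6],[0,0,0,0.054,0.197,-0.06,0.6],[0,0,0,0.054,0.197,-0.06,0.6],[0,0,0,0.054,0.197,-0.06,0.6],[0,0,0,0.054,0.197,-0.06,0.6],[0,0,0,0.042,0.197,-0.06,0.6],[0,0,0,0,0.109,-0.04,0.6],[0,0,0,0,0,0,0.6]]]'
python3 - <<'E'
from h import *
s=manip.state(); print(s["tool_pos"],s["tool_rot"],s["contact_force"],s["gripper_width"])
t=grab("top")
# yaw of the whole red standard: bright-or-red pixels on dark mat
im=t["frame"]; u,v=proj(t,(.449,.351,.011)).astype(int)
roi=np.zeros(im.shape[:2],np.uint8); cv2.circle(roi,(u,v),26,255,-1)
m=((im.max(2)>110)&(roi>0)).astype(np.uint8)
n,l,st,ce=cv2.connectedComponentsWithStats(m); i=1+np.argmax(st[1:,4])
W=np.array([onplane(t,*p[::-1],.011)[:2] for p in np.argwhere(l==i)]); c=W.mean(0); w,e=np.linalg.eigh(np.cov((W-c).T)); e=e[:,1]
print("red",c,np.degrees(np.arctan2(e[1],e[0]))%180,np.ptp(W@e))
a=cv2.resize(im[150:270,150:290],None,fx=4,fy=4); s=grab("side")["frame"][170:330,150:330]
cv2.imwrite("pics/a.png",np.hstack([a[:480,:400] if 0 else cv2.resize(a,(400,343)),cv2.resize(s,(386,343))]))
E
```

```text
time: 2.5
tool_pos: [0.4828, 0.2318, 0.1051]
tool_rot: [-0.001, -0.627, 0.779, 0.0]
contact_force: [-0.5, -0.1, -0.4]
gripper_width: 0.603
[0.48280222 0.23182275 0.10509072] [-1.15725935e-03 -6.26985675e-01  7.79029801e-01  4.39229761e-04] [-0.49059352 -0.13773416 -0.38725417] 0.6034133554089869
red [0.44349187 0.38827138] 13.932350902708805 0.11197127776374066
```

View pics/a.png

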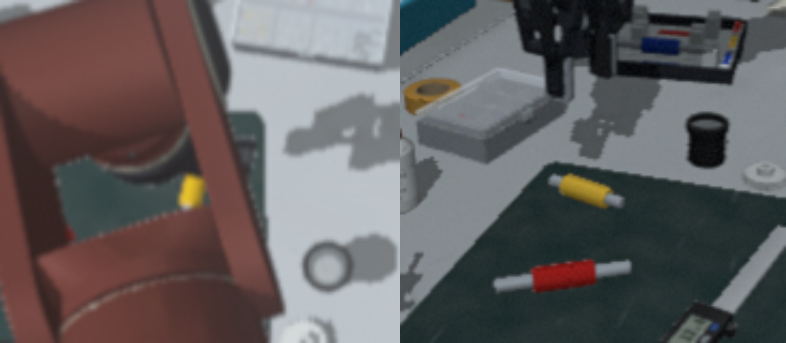

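The side view shows the gripper over the mat with the yellow standard undisturbed. The arm blocks the top camera, so I'm discarding that red measurement. Now I'll descend and grip.

```bash
python3 -m pendant '[[[0,0,0,0.004,-0.003,-0.1,0.55],[0,0,0,0,0,-0.1,0.55],[0,0,0,0,0,-0.08,0.55],[0,0,0,0,0,-0.06,0.55],[0,0,0,0,0,-0.04,0.55],[0,0,0,0,0,-0.02,0.55],[0,0,0,0,0,0,0.55]]]'
python3 - <<'E'
from h import *
s=grab("side")["frame"][180:300,150:310]; cv2.imwrite("pics/b.png",cv2.resize(s,(640,480)))
E
```

```text
time: 3.48
tool_pos: [0.485, 0.2299, 0.0064]
tool_rot: [0.0, -0.626, 0.78, -0.0]
contact_force: [0.2, -0.5, 0.2]
gripper_width: 0.549
```

View pics/b.png

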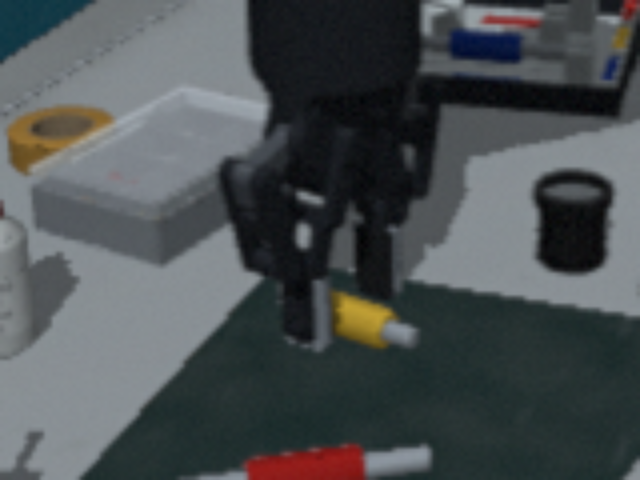

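The fingers straddle the yellow sleeve at around (350,310) in the crop. I'll close and lift.

```bash
python3 -m pendant '[[[0,0,0,0,0,0,0.4],[0,0,0,0,0,0,0.3],[0,0,0,0,0,0,0.2],[0,0,0,0,0,0,0],[0,0,0,0,0,0,0],[0,0,0,0,0,0,0],[0,0,0,0,0,0,0]]]'; python3 -m pendant '[[[0,0,0,0,0,0.03,0],[0,0,0,0,0,0.08,0],[0,0,0,0,0,0.12,0],[0,0,0,0,0,0.12,0],[0,0,0,0,0,0.1,0],[0,0,0,0,0,0,0]]]'
```

```text
time: 4.4
tool_pos: [0.4852, 0.2301, 0.0069]
tool_rot: [0.0, -0.626, 0.78, -0.0]
contact_force: [-1.4, -0.2, 5.0]
gripper_width: 0.188
time: 5.15
tool_pos: [0.4862, 0.2303, 0.121]
tool_rot: [0.002, -0.626, 0.78, -0.001]
contact_force: [0.2, 0.2, -0.9]
gripper_width: 0.184
```

```bash
python3 -m pendant '[[[0,0,0.02,0.02,-0.1,0.03,0],[0,0,0.03,0.02,-0.17,0.03,0],[0,0,0.03,0.02,-0.17,0,0],[0,0,0.03,0.02,-0.17,0,0],[0,0,0.007,0.02,-0.17,0,0],[0,0,0,0.02,-0.17,0,0],[0,0,0,0.02,-0.17,0,0],[0,0,0,0.02,-0.17,0,0],[0,0,0,0.02,-0.13,0,0],[0,0,0,0.017,-0.068,0,0],[0,0,0,0,0,0,0],[0,0,0,0,0,0,0]]]'
python3 - <<'E'
from h import *
s=manip.state(); p=s["tool_pos"]; print(p,s["tool_rot"],s["contact_force"])
t,f=grab("top"),grab("side"); g=p-[0,0,-.005]
for n,x in(("t",t),("s",f)):
    a=find(x,"y",g,g[2],30); print(n,proj(x,g),a and (a["px"],a["xy"],a["yaw"],a["L"]))
A=t["frame"][120:250,300:440]; B=f["frame"][110:230,200:340]
cv2.imwrite("pics/c.png",np.hstack([cv2.resize(A,(400,371)),cv2.resize(B,(400,371))]))
E
```

```text
time: 6.65
tool_pos: [0.5337, -0.141, 0.1331]
tool_rot: [-0.0, 0.758, -0.652, -0.001]
contact_force: [-0.6, 0.9, -1.0]
gripper_width: 0.186
[ 0.53368028 -0.14097973  0.13311886] [-4.85280024e-06  7.58069708e-01 -6.52173115e-01 -7.39178898e-04] [-0.61593446  0.85721826 -1.03919521]
t [384.72600914 179.66124878] (array([369.5, 191.2]), array([ 0.5086, -0.107 ]), np.float64(7.2), np.float64(0.0386))
s [275.3004838  143.18214607] (array([268.8, 143.4]), array([ 0.5485, -0.1326]), np.float64(108.9), np.float64(0.0533))
```

View pics/c.png

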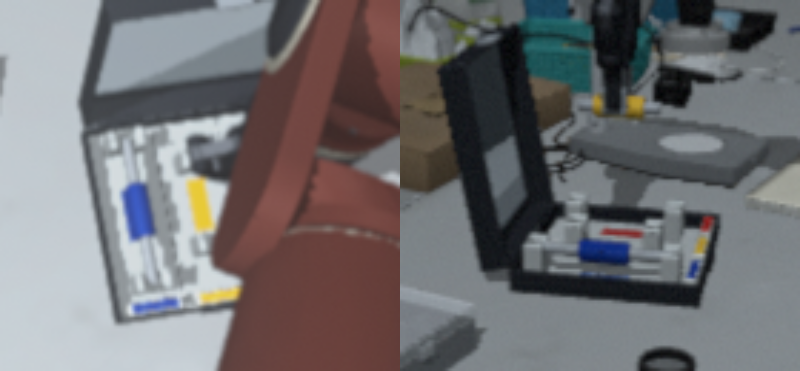

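The yellow standard is held level; its sleeve is at about (619,107) in the side crop, apparently slightly forward of the finger. I'll measure that offset along the rod.

Run:
```python
from h import *
f=grab("side"); im=f["frame"]; M=masks(im)
yw=np.radians(8.7); ax=np.array([np.cos(yw),np.sin(yw),0]); nn=np.array([-np.sin(yw),np.cos(yw),0])
def along(u,v,p0):  # intersect ray with vertical plane through p0 containing the axis
    o,d=ray(f,u,v); q=o+d*(nn@(np.array(p0)-o))/(nn@d); return ax@(q-p0),q[2]
for c,(u,v),p0 in(("y",(276,143),(.5337,-.141,.138)),("b",(271,191),(.5253,-.0834,.029))):
    r=M[c][v-9:v+9,u-16:u+17]; ys,xs=np.nonzero(r); xs=xs+u-16; ys=ys+v-9
    print(c,xs.min(),xs.max(),ys.min(),ys.max(),along(xs.min()-.5,ys.mean(),p0),along(xs.max()+.5,ys.mean(),p0),(along(u,ys.min()-.5,p0)[1],along(u,ys.max()+.5,p0)[1]))
print(cv2.cvtColor(im,cv2.COLOR_BGR2GRAY)[138:150,258:296])
```

```text
y 268 285 141 147 (np.float64(0.020456445918258365), np.float64(0.1361194127429342)) (np.float64(-0.026591656701749837), np.float64(0.13873480664484344)) (np.float64(0.14522267227813004), np.float64(0.12685713164356682))
b 262 279 187 199 (np.float64(0.023818150075051937), np.float64(0.024580478776002668)) (np.float64(-0.02293373856285866), np.float64(0.028207952080797127)) (np.float64(0.04016419537686278), np.float64(0.004653100572078406))
[[ 71  62  62  65  64  65  65  65  72  96 111 112 103  76  37  21  25  24
   25  59  79  57  64  95  92  70  92 115 123 124  86  25  10  12  14  19
   16  15]
 [ 62  64  73  75  74  75  71  69  75  97 113 111 108  78  35  25  18  22
   26  66  88  63  65  79  72  91 115 124 126 126  87  28   4   9  11  12
   12   8]
 [ 63  73  78  93 105 108 110 110  98 103 119 113  99  72  32  16  23  24
   28  64  85  69  70  74  91 120 123 126 125 123  84  26   8   2   5   9
   18  17]
 [ 61  70  96 110 116 118 118 116 105 116 138 139 117  70  29  26  30  23
   26  63  87 103 122 122 130 142 138 127 124 123  83  24   5  14   7  26
   26  14]
 [ 60  62  97 120 1
[... 553 characters left out ...]
 118 122 122 110 106 110 111 111 106 102 115 127 128
  126 120]
 [ 50  51  78 110 121 118 115 109 105  93  79  80  80  69  54  51  74  70
   54  84  84  86  94  97  96  98  90  81  75  76  75  77  84 113 126 127
  125 126]
 [ 50  53  52 100 125 126 125 112 107 108  91  74  71  66  59  62  73  75
   71  76  69  67  66  64  70  75  74  87 107 113 116 114 113 120 123 125
  124 127]
 [ 70  95  79  99 125 126 126 110 106 111 112 109 108 101  92 102 112 107
   98  97  98  97  88  82  83  82  80  85  89  91  91  91  91  94  91  94
   91  91]
 [111  90  63 101 125 129 124 113 105 103  98 108 115 110  96  99 103  99
   99  98  98  99  97 109 115  99  82  79  80  79  79  80  78  79  79  77
   77  77]]
```

```bash
python3 -m pendant '[[[0,0,0,0.016,0,-0.08,0],[0,0,0,0,0,-0.1,0],[0,0,0,0,0,-0.1,0],[0,0,0,0,0,-0.05,0],[0,0,0,0,0,-0.02,0],[0,0,0,0,0,0,0],[0,0,0,0,0,0,0]]]'
python3 - <<'E'
from h import *
f=grab("side"); t=grab("top")
A=t["frame"][140:240,320:420]; B=f["frame"][150:220,230:320]
cv2.imwrite("pics/d.png",np.hstack([cv2.resize(A,(350,350)),cv2.resize(B,(450,350))]))
E
```

```text
time: 7.68
tool_pos: [0.5389, -0.1424, 0.0474]
tool_rot: [-0.0, 0.758, -0.653, 0.001]
contact_force: [-0.4, -0.1, 0.0]
gripper_width: 0.187
```

View pics/d.png

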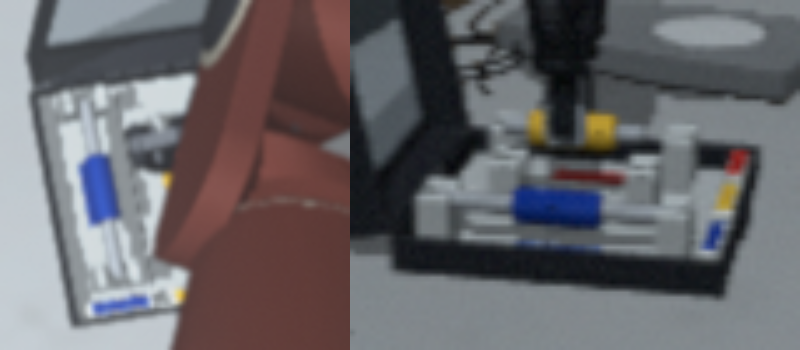

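Run:
```python
from h import *
f=grab("side"); yw=np.radians(8.7); ax=np.array([np.cos(yw),np.sin(yw),0])
for n,c,h in(("y",(.5348,-.1417),.0405),("r",(.5434,-.199),.053),("b",(.5253,-.0834),.0655),("held",(.5359,-.1428),.0375)):
    for s in(1,-1):
        for z in((.036,.056) if n!="held" else (.0515,)):
            p=proj(f,np.r_[c,z]+s*h*ax); print(n,s,z,np.round([(p[0]-230)*5+350,(p[1]-150)*5]))
a=f["frame"][150:220,230:320]; cv2.imwrite("pics/e.png",cv2.resize(a[:60],(800,533),interpolation=cv2.INTER_CUBIC))
```

```text
y 1 0.036 [499. 148.]
y 1 0.056 [498. 112.]
y -1 0.036 [647. 158.]
y -1 0.056 [648. 122.]
r 1 0.036 [499. 114.]
r 1 0.056 [499.  80.]
r -1 0.036 [685. 126.]
r -1 0.056 [686.  92.]
b 1 0.036 [428. 181.]
b 1 0.056 [427. 144.]
b -1 0.036 [681. 199.]
b -1 0.056 [682. 162.]
held 1 0.0515 [503. 120.]
held -1 0.0515 [641. 129.]
```

View pics/e.png

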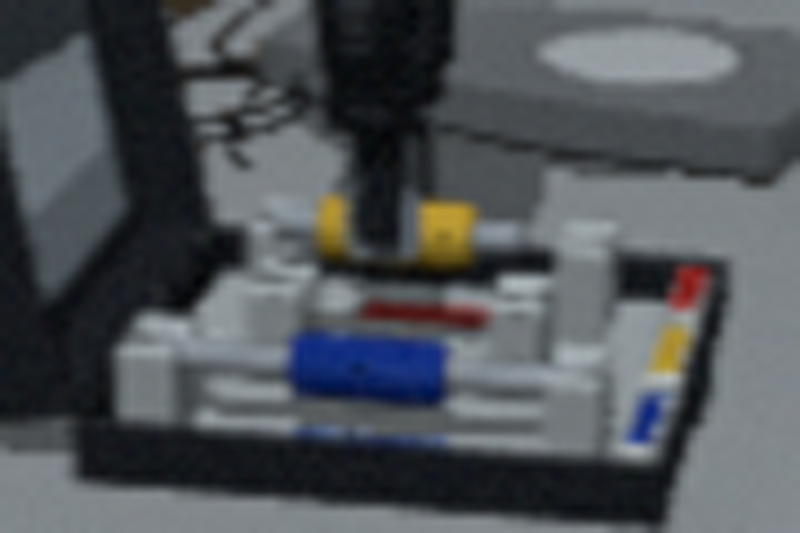

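The rod ends (about 268 and 525) are centred over the yellow saddles (about 275 and 520). Lowering gently now.

```bash
python3 -m pendant '[[[0,0,0,0,0,-0.012,0],[0,0,0,0,0,-0.012,0],[0,0,0,0,0,-0.01,0],[0,0,0,0,0,-0.008,0],[0,0,0,0,0,-0.008,0],[0,0,0,0,0,-0.006,0],[0,0,0,0,0,0,0]]]';  python3 -m pendant '[[[0,0,0,0,0,-0.006,0],[0,0,0,0,0,-0.006,0],[0,0,0,0,0,-0.006,0],[0,0,0,0,0,0,0]]]'
```

```text
time: 8.7
tool_pos: [0.538, -0.1421, 0.0322]
tool_rot: [0.0, 0.758, -0.652, -0.0]
contact_force: [-0.4, 1.1, -0.4]
gripper_width: 0.186
time: 9.2
tool_pos: [0.5379, -0.142, 0.0276]
tool_rot: [0.0, 0.758, -0.653, -0.0]
contact_force: [0.9, 0.5, -0.4]
gripper_width: 0.187
```

```bash
python3 -m pendant '[[[0,0,0,0,0,-0.004,0],[0,0,0,0,0,-0.004,0],[0,0,0,0,0,0,0]]]';  python3 -m pendant '[[[0,0,0,0,0,-0.004,0],[0,0,0,0,0,0,0]]]'; python3 -m pendant '[[[0,0,0,0,0,-0.003,0],[0,0,0,0,0,0,0]]]'
```

```text
time: 9.57
tool_pos: [0.538, -0.1421, 0.0257]
tool_rot: [0.0, 0.758, -0.653, -0.0]
contact_force: [0.7, 1.3, -1.2]
gripper_width: 0.189
time: 9.82
tool_pos: [0.5381, -0.1421, 0.0249]
tool_rot: [-0.0, 0.758, -0.652, 0.0]
contact_force: [0.1, -0.1, 0.1]
gripper_width: 0.19
time: 10.07
tool_pos: [0.5382, -0.1422, 0.0248]
tool_rot: [0.0, 0.758, -0.652, -0.0]
contact_force: [-3.0, 0.6, 5.5]
gripper_width: 0.191
```

Contact came at the expected height, about 5 N. I'll release with a limited opening, rise, and move clear to look.

```bash
python3 -m pendant '[[[0,0,0,0,0,0,0.22],[0,0,0,0,0,0,0.26],[0,0,0,0,0,0,0.32],[0,0,0,0,0,0,0.42],[0,0,0,0,0,0,0.42],[0,0,0,0,0,0.04,0.42],[0,0,0,0,0,0.08,0.42],[0,0,0,0,0,0.12,0.42],[0,0,0,0,0,0.12,0.42],[0,0,0.03,-0.03,0.12,0.1,0.5],[0,0,0.03,-0.03,0.17,0.0,0.6],[0,0,0.03,-0.03,0.17,0.0,0.6],[0,0,0.03,-0.03,0.17,0.0,0.6],[0,0,0.02,-0.03,0.17,0.0,0.6],[0,0,0,-0.03,0.17,0.0,0.6],[0,0,0,-0.03,0.1,0.0,0.6],[0,0,0,0,0,0,0.6]]]'
python3 - <<'E'
from h import *
t,f=grab("top"),grab("side")
p=lambda d:d and {k:v for k,v in d.items() if k!="o"}
for nm,c,g,z in[("yel","y",(.5348,-.1417,.029),.029),("blue","b",(.5253,-.0834,.029),.029),("red","r",(.4488,.3511,.011),.011)]:
    a=find(t,c,g,z); b=find(f,c,g,z,12); print(nm,p(a),b and b["px"],tri(a,b) if a and b else "")
im=t["frame"]; u,v=proj(t,(.449,.351,.011)).astype(int)
roi=np.zeros(im.shape[:2],np.uint8); cv2.circle(roi,(int(u),int(v)),25,255,-1)
m=((im.max(2)>105)&(roi>0)).astype(np.uint8); n,l,st,ce=cv2.connectedComponentsWithStats(m)
for i in range(1,n):
    if st[i,4]<20: continue
    W=np.array([onplane(t,*q[::-1],.011)[:2] for q in np.argwhere(l==i)]); c=W.mean(0); w,e=np.linalg.eigh(np.cov((W-c).T)); e=e[:,1]
    print("redrod",c,np.degrees(np.arctan2(e[1],e[0]))%180,np.ptp(W@e))
A=t["frame"][110:240,310:440]; B=f["frame"][150:215,230:315]
cv2.imwrite("pics/g.png",np.hstack([cv2.resize(A,(340,340)),cv2.resize(B,(445,340),interpolation=cv2.INTER_CUBIC)]))
E
```

```text
time: 12.2
tool_pos: [0.4856, 0.1267, 0.1407]
tool_rot: [-0.001, 0.883, -0.47, 0.001]
contact_force: [0.2, -0.1, 0.1]
gripper_width: 0.598
yel {'px': array([371.2, 189. ]), 'xy': array([ 0.5359, -0.1405]), 'yaw': np.float64(1.4), 'L': np.float64(0.0493), 'W': np.float64(0.0252)} [274.3 181.1] (array([ 0.5344, -0.1388,  0.0355]), np.float64(0.3))
blue {'px': array([348. , 193.7]), 'xy': array([ 0.5246, -0.0837]), 'yaw': np.float64(5.2), 'L': np.float64(0.0442), 'W': np.float64(0.0203)} [273.  189.8] (array([ 0.5216, -0.0838,  0.0318]), np.float64(5.0))
red {'px': array([167.4, 226.8]), 'xy': array([0.4493, 0.3512]), 'yaw': np.float64(35.1), 'L': np.float64(0.0449), 'W': np.float64(0.0177)} [226.  298.3] (array([0.4485, 0.3511, 0.0099]), np.float64(2.0))
redrod [0.44873924 0.35154008] 33.495392172351984 0.10459322007105609
```

View pics/g.png

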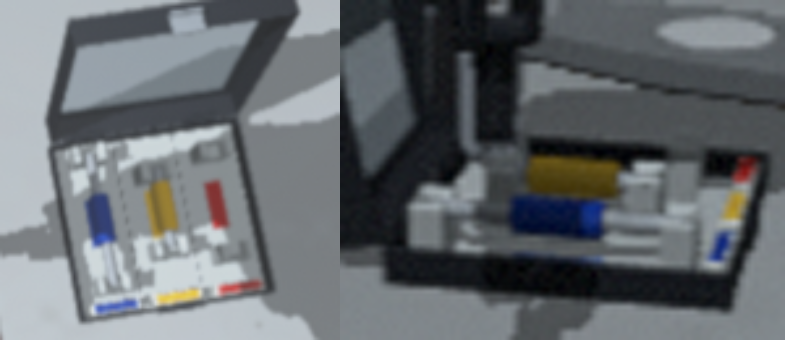

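Pictures viewed so far: 9. The yellow standard lies in the yellow cradle between its saddles, and blue is untouched. Next is red at (.4487,.3513), yaw about 34°. The tool yaw is already −56°, so no turn is needed.

```bash
python3 -m pendant '[[[0,0,0,-0.025,0.12,-0.02,0.55],[0,0,0,-0.03,0.18,-0.05,0.55],[0,0,0,-0.03,0.18,-0.06,0.55],[0,0,0,-0.03,0.18,-0.06,0.55],[0,0,0,-0.025,0.16,-0.04,0.55],[0,0,0,-0.008,0.078,0,0.55],[0,0,0,0,0,0,0.55],[0,0,0,0,0,-0.08,0.55],[0,0,0,0,0,-0.09,0.55],[0,0,0,0,0,-0.06,0.55],[0,0,0,0,0,-0.05,0.55],[0,0,0,0,0,-0.02,0.55],[0,0,0,0,0,-0.007,0.55],[0,0,0,0,0,0,0.55]]]'
```

```text
time: 14.05
tool_pos: [0.4489, 0.3502, 0.0053]
tool_rot: [-0.0, 0.882, -0.471, 0.0]
contact_force: [0.5, -0.3, -0.0]
gripper_width: 0.546
```

```bash
python3 -m pendant '[[[0,0,0,0,0.003,0.005,0.4],[0,0,0,0,0,0,0.3],[0,0,0,0,0,0,0.2],[0,0,0,0,0,0,0],[0,0,0,0,0,0,0],[0,0,0,0,0,0,0],[0,0,0,0,0,0,0]]]'; python3 -m pendant '[[[0,0,0,0,0,0.03,0],[0,0,0,0,0,0.08,0],[0,0,0,0,0,0.12,0],[0,0,0,0,0,0.12,0],[0,0,0,0,0,0.12,0],[0,0,0,0,0,0.05,0],[0,0,0,0,0,0,0]]]'
python3 - <<'E'
from h import *
s=manip.state(); p=s["tool_pos"]; print(p); f=grab("side")
print(proj(f,p+[0,0,.0045]), find(f,"r",p+[0,0,.005],p[2]+.005,20)["px"])
t=np.arange(1)
u,v=proj(f,p).astype(int); m=masks(f["frame"])["r"][v-20:v+20,u-30:u+30]; ys,xs=np.nonzero(m); print(xs.min()+u-30,xs.max()+u-30,ys.min()+v-20,ys.max()+v-20)
E
```

```text
time: 14.92
tool_pos: [0.4489, 0.3509, 0.0067]
tool_rot: [-0.0, 0.882, -0.471, 0.0]
contact_force: [-1.5, -0.9, 4.9]
gripper_width: 0.189
time: 15.8
tool_pos: [0.4491, 0.351, 0.1374]
tool_rot: [-0.001, 0.882, -0.471, 0.001]
contact_force: [-0.3, -0.2, -1.4]
gripper_width: 0.184
[0.44908443 0.35096196 0.13735118]
[221.56299854 222.24167846] [210.4 223.9]
206 238 217 230
```

```bash
python3 -m pendant '[[[0,0,-0.02,0.02,-0.1,0,0],[0,0,-0.03,0.03,-0.17,0,0],[0,0,-0.03,0.03,-0.17,0,0],[0,0,-0.03,0.03,-0.17,0,0],[0,0,-0.03,0.03,-0.17,0,0],[0,0,0,0.03,-0.17,0,0],[0,0,0,0.03,-0.17,0,0],[0,0,0,0.03,-0.17,0,0],[0,0,0,0.03,-0.17,0,0],[0,0,0,0.03,-0.17,0,0],[0,0,0,0.03,-0.17,0,0],[0,0,0,0.03,-0.17,0,0],[0,0,0,0.03,-0.15,0,0],[0,0,0,0.027,-0.08,0,0],[0,0,0,0,0,-0.08,0],[0,0,0,0,0,-0.12,0],[0,0,0,0,0,-0.1,0],[0,0,0,0,0,-0.03,0],[0,0,0,0,0,0,0]]]'
python3 - <<'E'
from h import *
s=manip.state(); p=s["tool_pos"]; print(p,s["tool_rot"])
f=grab("side"); im=f["frame"]; M=masks(im)["r"]
yw=np.radians(8.7); ax=np.array([np.cos(yw),np.sin(yw),0]); nn=np.array([-np.sin(yw),np.cos(yw),0])
p0=p+[0,0,.0045]; u,v=proj(f,p0).astype(int)
ys,xs=np.nonzero(M[v-9:v+9,u-18:u+18]); xs+=u-18; ys+=v-9
def along(u,v):
    o,d=ray(f,u,v); q=o+d*(nn@(p0-o))/(nn@d); return ax@(q-p0),q[2]
print((u,v),xs.min(),xs.max(),ys.min(),ys.max(),along(xs.min()-.5,v),along(xs.max()+.5,v),along(u,ys.min()-.5),along(u,ys.max()+.5))
cv2.imwrite("pics/i.png",cv2.resize(im[145:205,230:320],(800,533),interpolation=cv2.INTER_CUBIC))
E
```

```text
time: 18.23
tool_pos: [0.5496, -0.198, 0.0524]
tool_rot: [0.0, 0.758, -0.652, -0.001]
contact_force: [-0.2, 0.0, -0.7]
gripper_width: 0.191
[ 0.54956798 -0.1980345   0.0523698 ] [ 1.74054766e-04  7.58119093e-01 -6.52115038e-01 -1.17764588e-03]
(np.int64(276), np.int64(166)) 269 284 165 171 (np.float64(0.02161672699562363), np.float64(0.057542913625658665)) (np.float64(-0.023632432511400778), np.float64(0.06051389479590358)) (np.float64(0.00038337489163664653), np.float64(0.06327928417985906)) (np.float64(0.00011247471960165669), np.float64(0.04291251978009242))
```

View pics/i.png

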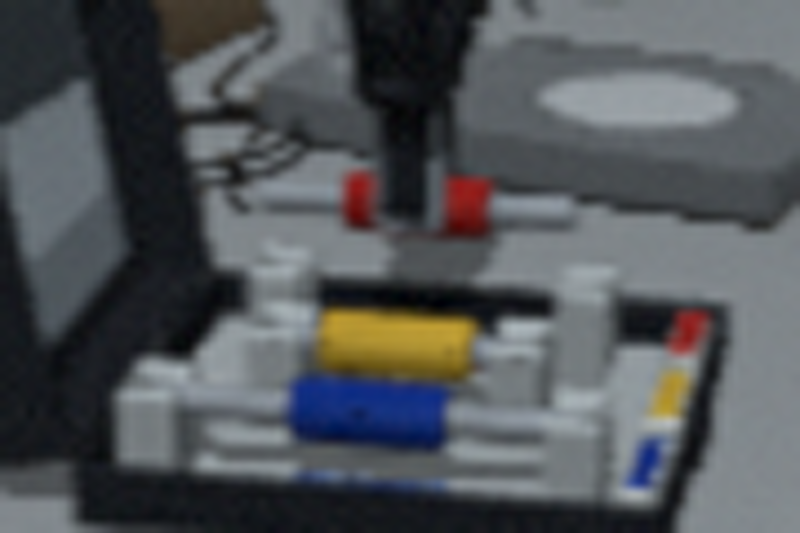

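The rod (250–578) sits about 2.2 px too far back of the red saddles' middle (434). That matches the TCP reading, which is about 5.5 mm too far in x. I'll correct it and lower.

```bash
python3 -m pendant '[[[0,0,0,-0.022,-0.004,0,0],[0,0,0,0,0,0,0],[0,0,0,0,0,-0.02,0],[0,0,0,0,0,-0.02,0],[0,0,0,0,0,-0.012,0],[0,0,0,0,0,-0.01,0],[0,0,0,0,0,-0.008,0],[0,0,0,0,0,-0.008,0],[0,0,0,0,0,0,0]]]';  python3 -m pendant '[[[0,0,0,0,0,-0.006,0],[0,0,0,0,0,-0.006,0],[0,0,0,0,0,-0.006,0],[0,0,0,0,0,0,0]]]'
```

```text
time: 19.4
tool_pos: [0.5447, -0.2003, 0.0339]
tool_rot: [0.0, 0.758, -0.652, -0.0]
contact_force: [0.5, -0.1, -0.6]
gripper_width: 0.186
time: 19.9
tool_pos: [0.5447, -0.2003, 0.0294]
tool_rot: [0.0, 0.758, -0.652, -0.0]
contact_force: [-0.1, -0.8, -0.6]
gripper_width: 0.183
```

```bash
python3 -m pendant '[[[0,0,0,0,0,-0.005,0],[0,0,0,0,0,-0.005,0],[0,0,0,0,0,-0.004,0],[0,0,0,0,0,0,0]]]';  python3 -m pendant '[[[0,0,0,0,0,-0.004,0],[0,0,0,0,0,0,0]]]'; python3 -m pendant '[[[0,0,0,0,0,-0.003,0],[0,0,0,0,0,0,0]]]'
```

```text
time: 20.4
tool_pos: [0.5447, -0.2003, 0.0259]
tool_rot: [0.0, 0.758, -0.653, -0.0]
contact_force: [0.0, 0.7, -1.5]
gripper_width: 0.187
time: 20.65
tool_pos: [0.5448, -0.2003, 0.025]
tool_rot: [0.0, 0.758, -0.653, -0.0]
contact_force: [0.7, -0.4, -1.0]
gripper_width: 0.186
time: 20.9
tool_pos: [0.5449, -0.2004, 0.0247]
tool_rot: [0.0, 0.758, -0.652, 0.0]
contact_force: [-0.1, 1.3, 2.4]
gripper_width: 0.184
```

Seated at the same height as yellow, with light contact. Releasing and rising, then measuring the lid angle.

```bash
python3 -m pendant '[[[0,0,0,0,0,0,0.22],[0,0,0,0,0,0,0.26],[0,0,0,0,0,0,0.32],[0,0,0,0,0,0,0.36],[0,0,0,0,0,0,0.36],[0,0,0,0,0,0.04,0.36],[0,0,0,0,0,0.08,0.36],[0,0,0,0,0,0.12,0.36],[0,0,0,0,0,0.15,0.3],[0,0,0,0,0.05,0.17,0.1],[0,0,0,0,0.1,0.17,0],[0,0,0,0,0.1,0.17,0],[0,0,0,0,0,0.08,0],[0,0,0,0,0,0,0]]]'
python3 - <<'E'
from h import *
f=grab("side"); im=f["frame"]
yw=np.radians(8.7); ax=np.array([np.cos(yw),np.sin(yw),0]); nn=np.array([-np.sin(yw),np.cos(yw),0])
cc=np.array([.529,-.1426,0]); h=cc+.085*ax+[0,0,.02]
for yo in(.091,):
  for a in(1.5,1.6,1.7,1.8):
    for r,o in((.17,.026),(.17,0)):
        p=h+yo*nn+ax*(-r*np.cos(a)+o*np.sin(a))+np.array([0,0,r*np.sin(a)+o*np.cos(a)]); print(a,r,o,p.round(3),((proj(f,p)-[200,90])*5.0).round())
cv2.imwrite("pics/j.png",cv2.resize(im[90:210,200:350],(750,600),interpolation=cv2.INTER_CUBIC))
t=grab("top"); print("box/bench edge",[onplane(t,*q,0).round(3) for q in((410,100),(350,95),(520,100))])
E
```

```text
time: 22.65
tool_pos: [0.5456, -0.1386, 0.272]
tool_rot: [-0.001, 0.758, -0.653, 0.002]
contact_force: [1.0, 0.6, -1.4]
gripper_width: -0.0
1.5 0.17 0.026 [ 0.613 -0.038  0.191] [148. 189.]
1.5 0.17 0 [ 0.587 -0.042  0.19 ] [202. 196.]
1.6 0.17 0.026 [ 0.63  -0.035  0.189] [114. 192.]
1.6 0.17 0 [ 0.604 -0.039  0.19 ] [167. 193.]
1.7 0.17 0.026 [ 0.646 -0.033  0.185] [ 80. 199.]
1.7 0.17 0 [ 0.621 -0.036  0.189] [132. 194.]
1.8 0.17 0.026 [ 0.662 -0.03   0.18 ] [ 48. 209.]
1.8 0.17 0 [ 0.637 -0.034  0.186] [ 99. 199.]
box/bench edge [array([ 0.777, -0.26 ,  0.   ]), array([ 0.791, -0.105,  0.   ]), array([ 0.775, -0.544,  0.   ])]
```

View pics/j.png

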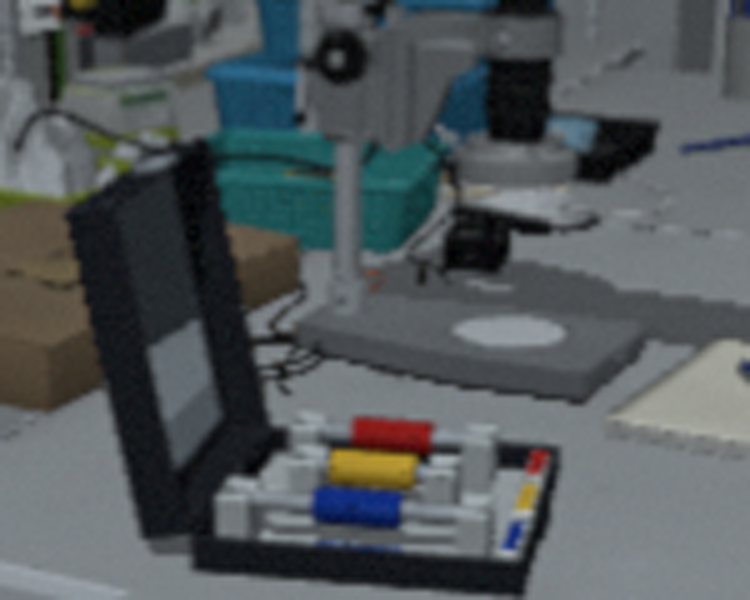

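The side view shows all three standards seated in their own cradles. The lid's near top corners at (72,212) and (120,185) give an opening of about 1.73 rad. I'll take the closed fingers over the lid and down behind it.

```bash
python3 -m pendant '[[[0,0,0,0.08,0.01,0.02,0],[0,0,0,0.13,0.02,0,0],[0,0,0,0.13,0.02,0,0],[0,0,0,0.13,0.02,0,0],[0,0,0,0.11,0.005,0,0],[0,0,0,0.06,0,0,0],[0,0,0,0,0,0,0],[0,0,0,0,0,-0.1,0],[0,0,0,0,0,-0.14,0],[0,0,0,0,0,-0.14,0],[0,0,0,0,0,-0.08,0],[0,0,0,0,0,0,0],[0,0,0,0,0,0,0]]]'
```

```text
time: 24.38
tool_pos: [0.7055, -0.1195, 0.1611]
tool_rot: [-0.0, 0.758, -0.653, 0.001]
contact_force: [0.3, -0.1, -0.7]
gripper_width: 0.0
```

```bash
python3 -m pendant '[[[0,0,0,-0.04,-0.004,0,0],[0,0,0,-0.04,-0.004,0.004,0],[0,0,0,-0.04,-0.004,0.008,0],[0,0,0,-0.04,-0.004,0.008,0],[0,0,0,-0.04,-0.004,0.008,0],[0,0,0,-0.024,-0.002,0,0]]]'
```

```text
time: 25.12
tool_pos: [0.6483, -0.1247, 0.1667]
tool_rot: [-0.0, 0.758, -0.653, 0.0]
contact_force: [2.0, -0.7, 0.2]
gripper_width: 0.002
```

```bash
python3 -m pendant '[[[0,0,0,-0.054,-0.008,0.006,0],[0,0,0,-0.054,-0.008,0.004,0],[0,0,0,-0.054,-0.008,0.0,0],[0,0,0,-0.058,-0.009,-0.01,0],[0,0,0,-0.058,-0.009,-0.015,0],[0,0,0,-0.058,-0.009,-0.02,0]]]'; python3 -m pendant '[[[0,0,0,-0.053,-0.008,-0.026,0],[0,0,0,-0.051,-0.008,-0.032,0],[0,0,0,-0.049,-0.007,-0.036,0]]]'
```

```text
time: 25.88
tool_pos: [0.5637, -0.1374, 0.1572]
tool_rot: [-0.0, 0.758, -0.653, -0.0]
contact_force: [1.3, 0.3, 0.3]
gripper_width: -0.003
time: 26.25
tool_pos: [0.5257, -0.1433, 0.1335]
tool_rot: [0.0, 0.758, -0.653, 0.0]
contact_force: [0.8, 0.1, 0.3]
gripper_width: 0.001
```

```bash
python3 -m pendant '[[[0,0,0,-0.042,-0.006,-0.043,0],[0,0,0,-0.04,-0.006,-0.046,0],[0,0,0,-0.037,-0.006,-0.049,0]]]'; python3 -m pendant '[[[0,0,0,-0.029,-0.004,-0.053,0],[0,0,0,-0.026,-0.004,-0.054,0]]]'; python3 -m pendant '[[[0,0,0,-0.015,-0.002,-0.04,0],[0,0,0,-0.01,-0.002,-0.03,0],[0,0,0,0,0,0,0]]]'
```

```text
time: 26.62
tool_pos: [0.4962, -0.1477, 0.0986]
tool_rot: [-0.0, 0.758, -0.653, -0.0]
contact_force: [1.8, -0.2, 1.1]
gripper_width: -0.002
time: 26.88
tool_pos: [0.4826, -0.1496, 0.0718]
tool_rot: [-0.0, 0.758, -0.653, -0.0]
contact_force: [-0.2, 0.4, -0.1]
gripper_width: 0.005
time: 27.25
tool_pos: [0.4762, -0.1504, 0.0545]
tool_rot: [0.0, 0.758, -0.653, -0.001]
contact_force: [0.2, 1.0, -0.0]
gripper_width: 0.0
```

```bash
python3 - <<'E'
from h import *
f=grab("side")["frame"]; o=cv2.imread("pics/side0.png")
for q in((220,150),(225,170),(235,140),(243,150)): print(q,o[q[1],q[0]],f[q[1],q[0]])
E
python3 -m pendant '[[[0,0,0,0,0,-0.012,0],[0,0,0,0,0,0,0]]]'
```

```text
(220, 150) [26 22 19] [73 87 99]
(225, 170) [29 23 20] [133 129 123]
(235, 140) [50 46 41] [71 86 98]
(243, 150) [29 24 21] [42 52 62]
time: 27.55
tool_pos: [0.477, -0.1506, 0.0524]
tool_rot: [-0.0, 0.758, -0.652, 0.0]
contact_force: [0.4, -0.3, -0.7]
gripper_width: 0.005
```

The lid has left its upright position. I'll press it down in small steps.

```bash
python3 -m pendant '[[[0,0,0,0,0,-0.012,0],[0,0,0,0,0,0,0]]]'; python3 -m pendant '[[[0,0,0,0,0,-0.008,0],[0,0,0,0,0,-0.006,0],[0,0,0,0,0,0,0]]]'; python3 -m pendant '[[[0,0,0,0,0,-0.008,0],[0,0,0,0,0,0,0]]]'
```

```text
time: 27.8
tool_pos: [0.4767, -0.1505, 0.0491]
tool_rot: [0.0, 0.758, -0.652, -0.0]
contact_force: [-0.3, 0.0, -0.1]
gripper_width: 0.004
time: 28.18
tool_pos: [0.4768, -0.1507, 0.046]
tool_rot: [0.0, 0.758, -0.652, -0.0]
contact_force: [-2.1, 0.3, 2.8]
gripper_width: -0.001
time: 28.42
tool_pos: [0.4769, -0.1507, 0.0458]
tool_rot: [0.0, 0.758, -0.652, -0.001]
contact_force: [-7.8, 2.4, 14.6]
gripper_width: 0.001
```

There's a hard stop at z = 0.046, which is the shut height, at 15 N. Retreating and checking.

```bash
python3 -m pendant '[[[0,0,0,0,0,0.03,0],[0,0,0,0,0,0.08,0],[0,0,0,0,0,0.15,0],[0,0,0,0,0.1,0.15,0],[0,0,0,-0.02,0.17,0.1,0],[0,0,0,-0.02,0.17,0.1,0],[0,0,0,0,0.17,0,0],[0,0,0,0,0.17,0,0],[0,0,0,0,0.17,0,0],[0,0,0,0,0.15,0,0],[0,0,0,0,0,0,0],[0,0,0,0,0,0,0]]]'
python3 - <<'E'
from h import *
t,f=grab("top"),grab("side")
yw=np.radians(8.7); ax=np.array([np.cos(yw),np.sin(yw),0]); nn=np.array([-np.sin(yw),np.cos(yw),0]); cc=np.array([.529,-.1426,0])
for z,s in((.046,0),(.046,.091)):
    p=cc-.085*ax+s*nn+[0,0,z]; print("front top edge expected side px",proj(f,p),((proj(f,p)-[220,150])*5),"crop")
p=cc+.085*ax+.091*nn+[0,0,.046]; print("rear",(proj(f,p)-[220,150])*5)
A=t["frame"][110:250,310:430]; B=f["frame"][150:230,220:300+20]
cv2.imwrite("pics/k.png",np.hstack([cv2.resize(A,(300,400)),cv2.resize(B,(500,400),interpolation=cv2.INTER_CUBIC)]))
E
```

```text
time: 29.92
tool_pos: [0.4667, 0.1241, 0.196]
tool_rot: [0.0, 0.758, -0.652, 0.0]
contact_force: [0.8, -0.5, -0.2]
gripper_width: 0.005
front top edge expected side px [308.50992645 179.36276736] [442.54963224 146.81383681] crop
front top edge expected side px [304.80683572 191.22577489] [424.03417862 206.12887443] crop
rear [ 84.61673236 181.38751976]
```

View pics/k.png

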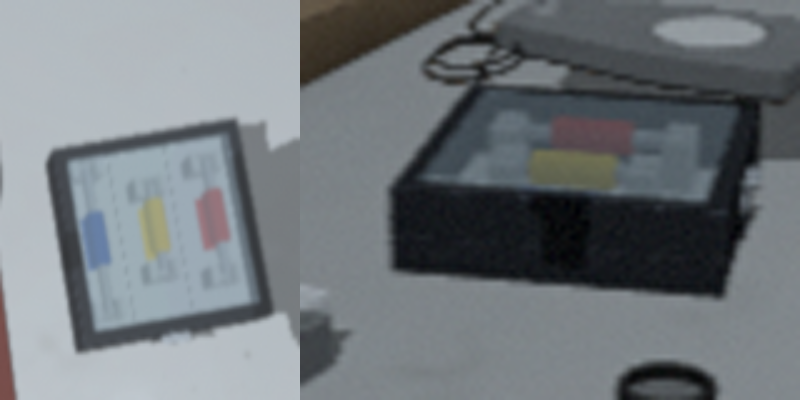

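The lid is shut. Its near top corners, at about (727,205) and (392,188), match the predicted (724,206) and (385,181) for a closed lid. Through the window the colours lie in their own cradles. Handing in.

Run:
```python
from h import *
print(manip.job_done(), manip.state()["time"])
```

```text
the job is handed in; nothing more can be done
the job is handed in; nothing more can be done
```

I put the yellow standard and then the red one into the cradles with their own colour labels. I held each only by its sleeve and released it at light contact, about 5.5 N for yellow and 2.4 N for red. Then I swung the lid shut from behind and pressed it down to a hard stop. The robot's clock read about 30 s when I handed in.

**Last checks:**
- **Lid:** it stopped at z = 0.046 m, the height of the shut lid, under a 15 N press. In the last side picture its top corners matched the shut position to within about 2 px.
- **Standards:** both were let go with the tool at the height expected for fully down. The last picture, through the window, shows blue, yellow and red each in its own cradle.
- **Bystanders:** the arm kept clear of the caliper, the loupe and the flux bottle. I took no separate measurement of them at the end.

**Readings that failed or disagreed:**
- One early check of the red standard's angle was blocked by the arm, so I discarded it and measured again.
- One two-camera height for yellow in its cradle came out 6 mm high. I put this down to blue partly hiding it in the side view, since the contact height and the pictures say it is down.
- The move to the red cradle first went about 6 mm too far back. I corrected that before lowering.

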